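Drive a broken dowel out of a test jig

TASK

One of the two locating dowels of the raised test jig has broken off below the surface of the plate. Take the slimmer of the two drifts from their stand and with it drive the broken stub down through its bore so that it drops into the tray under the plate. Press until the drift's collar rests on the plate, then let go and leave the drift standing in the bore; do not touch the stub with the fingers.

Things in the scene. Friction and masses are not known exactly. Their poses are not given: they have to be found in the camera images.
- slim_drift_grip (a point): Slimmer of two drifts upright in a stand. Point: centre of its round handle (20 mm wide, 60 tall), 30 mm above the top of the collar (44 mm wide, 8 thick), 38 above its underside, 88 above the tip of the 14 mm wide, 50 mm long shaft. z up along it; any grip yaw. 0.1 to 0.2 kg. Lift over 50 mm to clear the stand. The stout drift 110 mm beside it (34 mm handle, top 130 mm above the bench) does not fit.
- bore_mouth (a point): Centre of the mouth of the stub's bore, level with the plate's top, 90 mm above the bench. Bore 28 mm wide, straight down through the 28 mm thick plate (76 x 128 mm), which stands on posts over an open tray 88 x 140 mm, floor 86 mm below the plate's top. Jig fixed to the bench. z up, y along the plate; the sound dowel (26 mm wide, 15 mm proud) is at y = +64 mm from here.
- stub_center (a point): Centre of the broken stub, a loose steel cylinder 26.5 mm wide, 20 mm long, z along its axis. It starts tight in the bore, top face 6 mm below the plate's top. Sprung grips in the bore wall hold it: a push of 10 to 18 N moves it down, and it drops into the tray once its top is some 20 mm below the plate's top. The drift with its collar on the plate reaches 50 mm deep, past the plate.
- stand: Grey drift stand, loose drifts in it: 60 x 164 mm, top 62 mm above the bench, fixed to the bench. Origin at the centre of its underside, y along its length. Two 34 mm holes at y = -55 and +55 mm; either may hold the slim drift. The drifts rest on it by their collars.

How it is judged (in metres and radians):
On the way, in this order (a step that is already met when the one before it is completed fails the run):
1. the slim drift is lifted clear of its stand (height (world z) of slim_drift_grip above 0.15 m), for 0.2 s.
2. the stub is driven out below the plate (z of stub_center in the frame of bore_mouth below -0.04 m), for 0.05 s.
At the end, for the whole second after the job is handed in: The stub lies at rest in the tray under the plate, and the slim drift stands in the bore, released and at rest: its axis within 15 mm of the bore's centre, its collar on the plate to within 8 mm, within 10 degrees of upright (z of stub_center in the frame of bore_mouth below -0.055 m and x of stub_center in the frame of bore_mouth between -0.042 and 0.042 m and y of stub_center in the frame of bore_mouth between -0.036 and 0.1 m and horizontal distance between slim_drift_grip and bore_mouth below 0.015 m and z of slim_drift_grip in the frame of bore_mouth below 0.046 m and angle between slim_drift_grip's own z axis and vertical below 0.175 rad and linear speed of each of stub, slim_drift below 0.02 m/s); the robot touches nothing.
It fails at once if the fingers touch the stub (contact force between the fingers and stub above 0.5 N).
It also fails if it takes over 48 s, if anything falls off the work surface, if the arm or the gripper's body presses on something with over 40 N, if the wrist force passes 120 N, or if a joint passes its speed limit or range.

ROBOT

A 6-joint arm with a two-finger parallel gripper is mounted at the origin on a cart in front of the work surface, level with it; the furniture and walls round the work are solid. World frame = base frame: x ahead of the robot, y to its left, z up, the work surface at z = 0. Lengths are in m, angles in degrees, forces in N, time in s.
With the tool pointing down it reaches from about 0.4 to 0.825 m from the base axis. Payload 7 kg.
Tool frame: the origin (TCP) lies at the very end of the fingers, on their centre line; the grasp point (between the pads) lies 19 mm behind it (ctrl.hold_point_z is the distance from the TCP to the grasp point, in m); z points along the fingers, y is the line along which they close (so a half turn about z gives the same grasp; the last joint's range is limited). The gripper opens to 88 mm and grips with 3 to 60 N. Pads are 19 mm wide; open, the fingers measure 130 mm over their backs; the gripper's body (78 mm by 193 mm) begins 47 mm behind the grasp point.
Start: joints at [-54.769, 20.546, 0.682, 0, -70.136, -16.507], TCP at [0.217, -0.639, 0.227] pointing down, gripper open.
Joint ranges: [-176.03, 176.03], [-82.01, 121.73], [-58.28, 71.71], [-173.87, 95.51], [-174.79, -0.11], [-173.66, 173.66]. Speed limits (degrees/s): [136.94, 136.94, 172.46, 180, 180, 180].

INTERFACE

Orientations are given as [roll, pitch, yaw] about the fixed x, y, z axes, in that order (R = Rz(yaw) Ry(pitch) Rx(roll)).
In Python, from plant import sensors, viewer, workorder, ctrl gives the robot as it stands.
- The arm moves only by the shell command python3 -m pendant 'ROWS'. ROWS is JSON, a list of rows, each a list of 3 entries, a list of its own where there are three numbers: the opening, from -1 (shut) to 1 (fully open), so that 0 is half open, then the shift along the tool's x, y, z in m, then the turn, a rotation vector about the tool's x, y, z in degrees. A call has 1 to 10 rows; each row is the pose to reach, as a shift and turn from the pose commanded when the call began, along the tool's axes at that moment; what a row does not reach only later rows make up. A row lasts 1/12 s, in which the tool goes at most 41.7 mm and 7.16 degrees, less where a joint would pass 70% of its speed; a pose out of reach is approached as far as the arm can. A call with a gripper value outside its range is refused whole. The fingers move at their own pace and stop on an object; the grip force is fixed at half the most. Time passes only in rows, so rows that repeat a pose let the fingers close. It gives the time, the measured TCP pose, the force, the opening and the grip force at its end, in the units of the state.
- sensors.get_obs(): the state, without advancing time (a new reading comes with each control period).
- viewer.snapshot(name): name is "scene" or "side" or "wrist"; returns the picture (480x640x3 uint8, red, green, blue); there is no depth.
- viewer.camera_params(name): a dict with "fx", "fy", "cx", "cy" (pixels), "extrinsics" (4x4, takes a point from world to camera coordinates). Camera axes: x right, y up, looking along -z (the intrinsics and any distortion apply to the point x, -y, -z); pixel columns grow to the right and rows downward; lengths in m; the calibration is good to about 2 mm. A picture is of the moment at which its call begins: read the wrist's pose just before it. camera_params takes no time and is no camera call; for the wrist camera it gives the pose at the moment of the call.
- workorder.close_job(): hands the job in; it is judged then, once.
The state is a dict: "clock": time; "joint_pos": joint angles; "qvel": joint speeds; "tau": joint torques, N m; "tool_pos": TCP position; "orientation": TCP orientation; "force": force on the tool from outside, world axes, zero at the start; "moment": the same for the moment, N m; "opening": finger opening in m; "gripper_force": force on a finger pad.
Only numpy, scipy, OpenCV 4.12 (cv2) and the standard library are available. Lean on these libraries where they do the work, as an engineer would, in place of code of your own. Each camera call takes 0.05 s, during which the arm holds its last target. There are 200 camera calls.

## Working session

There is one attempt and no reset: what is moved stays moved. The work goes in short steps, Python scripts to look and compute and a shell command to move; the robot and the scene stay as the last step left them, time stands still between calls to the robot, and variables do not carry over. Pictures are saved under pics/ and viewed, at most 10 in all, crops included, and the job is handed in when it is done.

```bash
mkdir -p pics; python3 - <<'E'
from plant import sensors, viewer, workorder, ctrl
import cv2, numpy as np
o=sensors.get_obs(); print(o['clock'],o['tool_pos'],o['orientation'],o['opening'],ctrl.hold_point_z)
ims=[]
for n in ['scene','side']:
    im=viewer.snapshot(n); cv2.imwrite(f'pics/{n}0.png',im[:,:,::-1]); p=viewer.camera_params(n)
    print(n,{k:(np.round(v,4).tolist() if k=='extrinsics' else v) for k,v in p.items()})
E
```

```text
0.0 [ 0.2164964  -0.63881493  0.22562875] [ 1.79905358e+02 -6.52003483e-03 -1.61282804e+02] 0.08780989098430113 0.0188
scene {'fx': 514.8165238720366, 'fy': 514.8165238720366, 'cx': 317.43761366962036, 'cy': 241.42383634563552, 'extrinsics': [[-0.7282, -0.6853, -0.0074, 0.446], [0.5164, -0.5556, 0.6517, -0.2534], [-0.4507, 0.4707, 0.7585, -0.7179], [0.0, 0.0, 0.0, 1.0]]}
side {'fx': 584.2235087548921, 'fy': 584.2235087548921, 'cx': 322.5530638869236, 'cy': 254.13180708425364, 'extrinsics': [[0.9996, -0.0285, 0.0016, -0.5088], [0.0091, 0.3696, 0.9291, -0.1158], [-0.0271, -0.9287, 0.3697, -1.0247], [0.0, 0.0, 0.0, 1.0]]}
```

View pics/scene0.png

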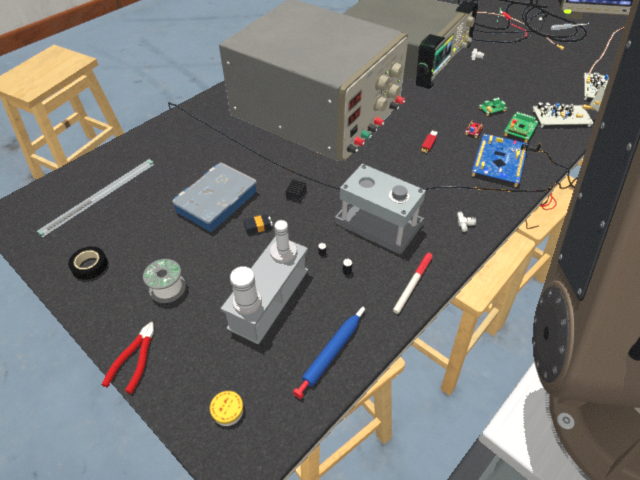

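View pics/side0.png

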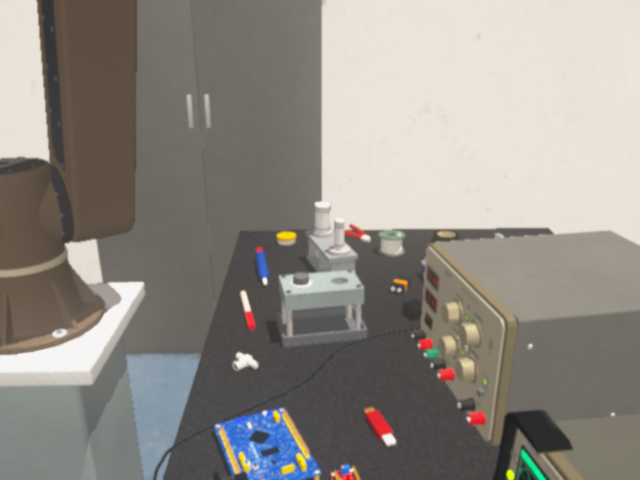

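The scene view shows the slim drift's handle at about (281,226), the stout one at (243,275), the bore at (367,182) and the sound dowel at (400,190). In the side view the slim drift top is at (339,221), the bore at (341,280) and the dowel at (301,277).

```bash
cat > h.py <<'E'
import numpy as np
def ray(p,u,v):
    E=np.array(p['extrinsics']);R,t=E[:3,:3],E[:3,3]
    d=R.T@np.array([(u-p['cx'])/p['fx'],-(v-p['cy'])/p['fy'],-1]); return -R.T@t,d
def onz(p,u,v,z):
    c,d=ray(p,u,v); return c+d*(z-c[2])/d[2]
def proj(p,X):
    E=np.array(p['extrinsics']);c=E[:3,:3]@X+E[:3,3]
    return p['cx']+p['fx']*c[0]/-c[2],p['cy']-p['fy']*c[1]/-c[2]
E
python3 - <<'E'
from plant import viewer
from h import *
import cv2
for n,L in {'scene':[('slimtop',281,223,.13),('stouttop',243,275,.13),('bore',367,182.5,.09),('dowel',400,189,.105)],'side':[('slimtop',339,221,.13),('stouttop',322,205,.13),('bore',341,280,.09),('dowel',301,276,.105)]}.items():
    p=viewer.camera_params(n)
    for k,u,v,z in L: print(n,k,onz(p,u,v,z).round(4))
a=cv2.imread('pics/scene0.png')[155:345,215:430]; b=cv2.imread('pics/side0.png')[195:350,265:380]
cv2.imwrite('pics/c.png',np.hstack([cv2.resize(a,(430*1,380)),cv2.resize(b,(282,380))]))
E
```

```text
scene slimtop [0.5452 0.152  0.13  ]
scene stouttop [0.5127 0.2584 0.13  ]
scene bore [ 0.5321 -0.0434  0.09  ]
scene dowel [ 0.471 -0.056  0.105]
side slimtop [0.5447 0.1461 0.13  ]
side stouttop [0.5148 0.2527 0.13  ]
side bore [ 0.5382 -0.0419  0.09  ]
side dowel [ 0.4723 -0.0579  0.105 ]
```

View pics/c.png

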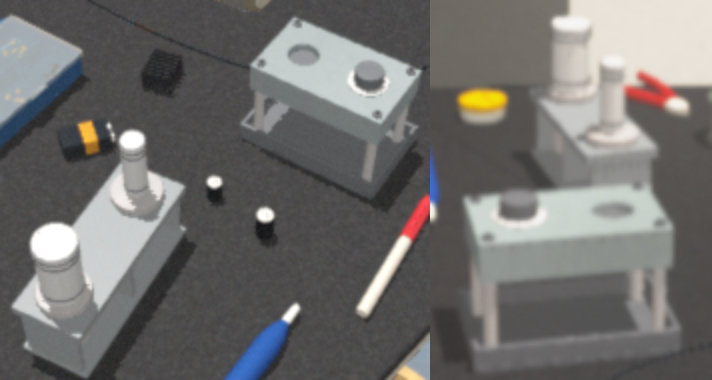

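```bash
cat >> h.py <<'E'
from scipy.spatial.transform import Rotation as Ro
def togo(o,X,closing=None):
    "tool-axis shift to bring the TCP to X; turn about tool z for wanted closing-line angle (deg, world)"
    R=Ro.from_euler('xyz',o['orientation'],degrees=True).as_matrix()
    s=R.T@(np.array(X)-o['tool_pos']); a=np.degrees(np.arctan2(R[1,1],R[0,1]))
    t=None if closing is None else -((closing-a+90)%180-90)
    print('shift',s.round(4),'closing',round(a,1),'turn z',t)
E
python3 -m pendant '[[1,[-0.27,0.30,-0.03],[0,0,-60]],[1,[-0.27,0.30,-0.03],[0,0,-60]],[1,[-0.27,0.30,-0.03],[0,0,-60]],[1,[-0.27,0.30,-0.03],[0,0,-60]],[1,[-0.27,0.30,-0.03],[0,0,-60]],[1,[-0.27,0.30,-0.03],[0,0,-60]],[1,[-0.27,0.30,-0.03],[0,0,-60]],[1,[-0.27,0.30,-0.03],[0,0,-60]],[1,[-0.27,0.30,-0.03],[0,0,-60]],[1,[-0.27,0.30,-0.03],[0,0,-60]]]'
python3 - <<'E'
from plant import sensors
from h import *
o=sensors.get_obs(); print(o['clock'],o['joint_pos'],o['tool_pos']); togo(o,[.545,.149,.25],16)
E
```

```text
clock: 0.93
tool_pos: [0.3765, -0.2659, 0.2569]
orientation: [-180.0, 0.0, -101.0]
force: [0.1, -0.0, 1.1]
opening: 0.0875
gripper_force: 0.0
0.9333 [-1.06584150e+01 -1.35374224e+00 -2.22370304e+01 -2.08537831e-02
 -6.90761425e+01 -3.66857441e-01] [ 0.37649318 -0.26589252  0.25686858]
shift [-0.4395 -0.086   0.0071] closing 169.0 turn z -27.032719993734645
```

```bash

python3 -m pendant '[[1,[-0.44,-0.086,0.007],[0,0,-27]],[1,[-0.44,-0.086,0.007],[0,0,-27]],[1,[-0.44,-0.086,0.007],[0,0,-27]],[1,[-0.44,-0.086,0.007],[0,0,-27]],[1,[-0.44,-0.086,0.007],[0,0,-27]],[1,[-0.44,-0.086,0.007],[0,0,-27]],[1,[-0.44,-0.086,0.007],[0,0,-27]],[1,[-0.44,-0.086,0.007],[0,0,-27]],[1,[-0.44,-0.086,0.007],[0,0,-27]],[1,[-0.44,-0.086,0.007],[0,0,-27]]]'
python3 - <<'E'
from plant import sensors,viewer
from h import *
import cv2
o=sensors.get_obs(); print(o['clock'],o['joint_pos'],o['tool_pos']); togo(o,[.545,.149,.25],16)
p=viewer.camera_params('wrist'); im=viewer.snapshot('wrist'); cv2.imwrite('pics/w1.png',im[:,:,::-1])
E=np.array(p['extrinsics']); print(p['fx'],p['cx'],p['cy'],-E[:3,:3].T@E[:3,3],proj(p,np.array([.545,.149,.13])),proj(p,np.array([.535,-.043,.09])))
E
```

```text
clock: 1.77
tool_pos: [0.5345, 0.1191, 0.2499]
orientation: [180.0, 0.0, -74.3]
force: [0.2, -1.9, -0.8]
opening: 0.0874
gripper_force: 0.0
1.7667 [ 3.30564666e+01  7.68586172e+00 -1.34277731e+01 -6.17781399e-03
 -6.88895159e+01 -1.73045438e+01] [0.53448506 0.11905155 0.24993763]
shift [-0.026  -0.0182 -0.0001] closing -164.3 turn z -0.25030221356541915
338.28035592845276 315.0612772040743 233.16603708730483 [0.55424332 0.04496129 0.40786938] (np.float64(292.72718940160945), np.float64(255.44965934001786)) (np.float64(365.59140564153074), np.float64(33.603254503846586))
```

View pics/w1.png

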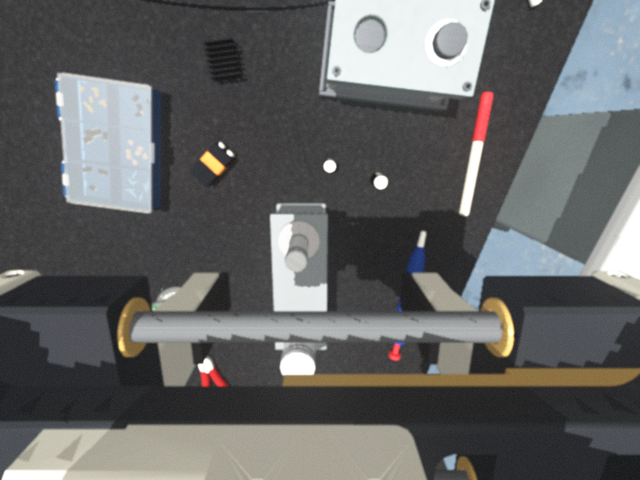

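The wrist view shows the slim drift top near (297,260), its collar at (298,238), the stout top at (298,360), the bore at (370,34) and the dowel at (450,41).

```bash

python3 - <<'E'
from plant import sensors,viewer
from h import *
import cv2
o=sensors.get_obs(); p=viewer.camera_params('wrist')
g=cv2.cvtColor(cv2.imread('pics/w1.png'),cv2.COLOR_BGR2GRAY)
for n,(x0,x1,y0,y1),z,r0,r1 in [('slim',(275,320,235,280),.13,9,14),('collar',(265,335,210,275),.07,16,26),('bore',(345,395,10,60),.09,12,19),('dowel',(425,475,15,68),.105,12,20)]:
    c=cv2.HoughCircles(cv2.resize(cv2.GaussianBlur(g[y0:y1,x0:x1],(3,3),0),None,fx=4,fy=4,interpolation=cv2.INTER_CUBIC),cv2.HOUGH_GRADIENT,1,200,param1=80,param2=12,minRadius=r0*4,maxRadius=r1*4)
    if c is not None:
        u,v,r=c[0,0]/4; u+=x0-.4; v+=y0-.4; print(n,u,v,r,onz(p,u,v,z).round(4))
a=g[210:285,260:340]; b=g[5:75,340:480]
cv2.imwrite('pics/c2.png',np.hstack([cv2.resize(a,(300,281),interpolation=2),cv2.resize(b,(480,281),interpolation=2)]))
togo(o,[.545,.149,.25],16)
E
```

```text
slim 300.725 243.975 12.675 [0.5442 0.1418 0.13  ]
collar 288.225 231.975 18.225 [0.5573 0.1526 0.07  ]
bore 370.225 32.975 17.2 [ 0.535 -0.039  0.09 ]
dowel 447.725 43.225 15.7 [ 0.4743 -0.0448  0.105 ]
shift [-0.0218 -0.014  -0.0009] closing -164.1 turn z -0.1391076992945841
```

View pics/c2.png

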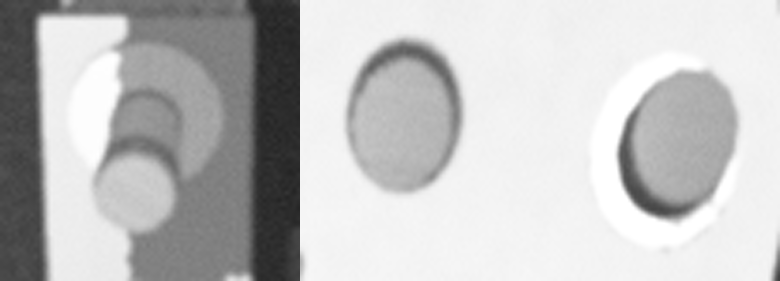

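```bash

python3 - <<'E'
from plant import sensors,viewer
from h import *
import cv2
o=sensors.get_obs(); p=viewer.camera_params('wrist'); im=viewer.snapshot('wrist'); print(o['qvel'])
g=cv2.cvtColor(im,cv2.COLOR_RGB2GRAY); cv2.imwrite('pics/w2.png',im[:,:,::-1]); w=cv2.cvtColor(cv2.imread('pics/w1.png'),cv2.COLOR_BGR2GRAY)
for n,(cx,cy),h,z in [('slim',(296.3,261.2),14,.13),('collar',(298.7,240.7),24,.07),('bore',(370.6,33.9),22,.09),('dowel',(451.5,40.5),22,.105)]:
    x,y=int(cx),int(cy); T=w[y-h:y+h,x-h:x+h]; m=cv2.matchTemplate(g[:300],T,cv2.TM_CCOEFF_NORMED)
    _,s,_,(a,b)=cv2.minMaxLoc(m); u=cx+a-(x-h); v=cy+b-(y-h); print(n,round(s,3),u,v,onz(p,u,v,z).round(4))
E
```

```text
[-3.09351674 -1.94475131 -3.93939612 -0.21645301  0.07504678  6.2028643 ]
slim 0.929 300.29999999999995 257.2 [0.5414 0.1537 0.13  ]
collar 0.904 301.70000000000005 238.7 [0.5419 0.1558 0.07  ]
bore 0.993 376.6 27.9 [ 0.5311 -0.044   0.09  ]
dowel 0.977 458.5 34.5 [ 0.4684 -0.0529  0.105 ]
```

```bash

python3 -m pendant '[[1,[0,0,0],[0,0,0]],[1,[0,0,0],[0,0,0]],[1,[0,0,0],[0,0,0]],[1,[0,0,0],[0,0,0]]]'
cat > look.py <<'E'
from plant import sensors,viewer
from h import *
import cv2,sys
o=sensors.get_obs(); p=viewer.camera_params('wrist'); im=viewer.snapshot('wrist'); print(o['clock'],o['tool_pos'],np.abs(o['qvel']).max())
g=cv2.cvtColor(im,cv2.COLOR_RGB2GRAY); cv2.imwrite(f'pics/{sys.argv[1]}.png',im[:,:,::-1]); w=cv2.cvtColor(cv2.imread('pics/w1.png'),cv2.COLOR_BGR2GRAY)
for n,(cx,cy),h,z in [('slim',(296.3,261.2),14,.13),('collar',(298.7,240.7),24,.07),('bore',(370.6,33.9),22,.09),('dowel',(451.5,40.5),22,.105)]:
    x,y=int(cx),int(cy); T=w[y-h:y+h,x-h:x+h]; m=cv2.matchTemplate(g[:300],T,cv2.TM_CCOEFF_NORMED)
    _,s,_,(a,b)=cv2.minMaxLoc(m); u=cx+a-(x-h); v=cy+b-(y-h); print(n,round(s,3),u,v,onz(p,u,v,z).round(4))
togo(o,[.543,.151,.25],16)
E
python3 look.py w3
```

```text
clock: 2.2
tool_pos: [0.5341, 0.1159, 0.2503]
orientation: [-180.0, 0.0, -74.3]
force: [-0.4, -0.7, 0.2]
opening: 0.0874
gripper_force: 0.0
2.2 [0.53409561 0.11589728 0.25032798] 0.17975549084852394
slim 0.989 295.29999999999995 264.2 [0.5405 0.1533 0.13  ]
collar 0.989 297.70000000000005 243.7 [0.541  0.1543 0.07  ]
bore 0.997 368.6 37.9 [ 0.531  -0.0439  0.09  ]
dowel 0.993 449.5 44.5 [ 0.4681 -0.0529  0.105 ]
shift [-0.0314 -0.018   0.0003] closing -164.3 turn z -0.3420872645684767
```

View pics/w3.png

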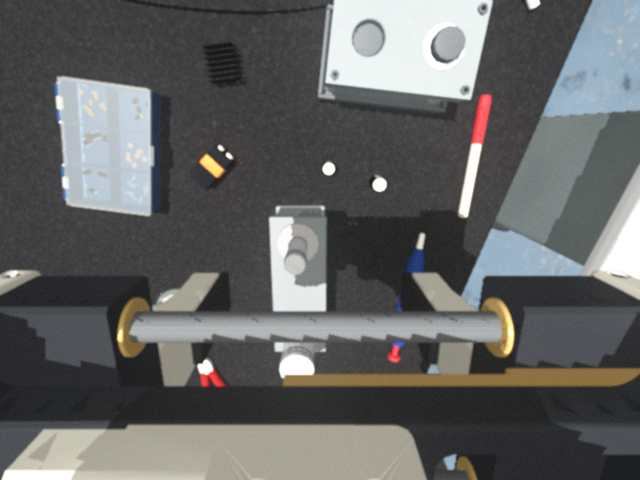

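The static wrist view puts the slim drift at about (0.541,0.153) and the bore at (0.531,-0.044), which agrees with the fixed cameras to a few mm. Next I descend and grip.

```bash

python3 -m pendant '[[1,[-0.0326,-0.0174,0],[0,0,0]],[1,[-0.0326,-0.0174,0],[0,0,0]],[1,[-0.0326,-0.0174,0.03],[0,0,0]],[1,[-0.0326,-0.0174,0.06],[0,0,0]],[1,[-0.0326,-0.0174,0.09],[0,0,0]],[1,[-0.0326,-0.0174,0.12],[0,0,0]],[1,[-0.0326,-0.0174,0.145],[0,0,0]],[1,[-0.0326,-0.0174,0.164],[0,0,0]],[1,[-0.0326,-0.0174,0.164],[0,0,0]],[1,[-0.0326,-0.0174,0.164],[0,0,0]]]'
python3 -m pendant '[[0.2,[0,0,0],[0,0,0]],[-0.2,[0,0,0],[0,0,0]],[-0.5,[0,0,0],[0,0,0]],[-0.8,[0,0,0],[0,0,0]],[-0.8,[0,0,0],[0,0,0]],[-0.8,[0,0,0],[0,0,0]],[-0.8,[0,0,0],[0,0,0]],[-0.8,[0,0,0],[0,0,0]],[-0.8,[0,0,0],[0,0,0]],[-0.8,[0,0,0],[0,0,0]]]'
```

```text
clock: 3.08
tool_pos: [0.5421, 0.1522, 0.0858]
orientation: [179.9, -0.0, -74.3]
force: [0.0, 0.1, 0.9]
opening: 0.0876
gripper_force: 0.0
clock: 3.92
tool_pos: [0.5423, 0.153, 0.086]
orientation: [180.0, -0.0, -74.3]
force: [0.5, -0.2, -0.1]
opening: 0.0266
gripper_force: 0.0
```

```bash

python3 -m pendant '[[-1,[0,0,0],[0,0,0]],[-1,[0,0,0],[0,0,0]],[-1,[0,0,0],[0,0,0]],[-1,[0,0,0],[0,0,0]],[-1,[0,0,0],[0,0,0]]]'
```

```text
clock: 4.33
tool_pos: [0.5423, 0.153, 0.086]
orientation: [180.0, 0.0, -74.3]
force: [1.0, -0.2, -1.7]
opening: 0.0195
gripper_force: 30.0
```

```bash

python3 -m pendant '[[-1,[0,0,-0.02],[0,0,0]],[-1,[0,0,-0.05],[0,0,0]],[-1,[0,0,-0.08],[0,0,0]],[-1,[0,0,-0.11],[0,0,0]],[-1,[0,0,-0.13],[0,0,0]],[-1,[0,0,-0.13],[0,0,0]],[-1,[0,0,-0.13],[0,0,0]],[-1,[0,0,-0.13],[0,0,0]],[-1,[0,0,-0.13],[0,0,0]]]'
python3 - <<'E'
from plant import sensors
from h import *
togo(sensors.get_obs(),[.533,-.043,.216],16)
E
```

```text
clock: 5.08
tool_pos: [0.5414, 0.1526, 0.2146]
orientation: [179.9, -0.0, -74.3]
force: [0.1, -0.0, -1.4]
opening: 0.0192
gripper_force: 30.0
shift [ 0.186   0.0611 -0.0012] closing -164.3 turn z -0.29031335565423433
```

```bash

python3 -m pendant '[[-1,[0.02,0.007,0],[0,0,0]],[-1,[0.05,0.016,0],[0,0,0]],[-1,[0.08,0.026,0],[0,0,0]],[-1,[0.11,0.036,0],[0,0,0]],[-1,[0.14,0.046,0],[0,0,0]],[-1,[0.165,0.054,0],[0,0,0]],[-1,[0.18,0.059,0],[0,0,0]],[-1,[0.186,0.061,0],[0,0,0]],[-1,[0.186,0.061,0],[0,0,0]],[-1,[0.186,0.061,0],[0,0,0]]]'
python3 -m pendant '[[-1,[0,0,0.03],[0,0,0]],[-1,[0,0,0.04],[0,0,0]],[-1,[0,0,0.04],[0,0,0]],[-1,[0,0,0.04],[0,0,0]],[-1,[0,0,0.04],[0,0,0]]]'
python3 - <<'E'
from plant import sensors,viewer
from h import *
import cv2
o=sensors.get_obs(); print(o['tool_pos'])
L=[]
for n,(x0,x1,y0,y1) in [('scene',(320,440,110,230)),('side',(270,390,190,310))]:
    im=viewer.snapshot(n)[:,:,::-1]; cv2.imwrite(f'pics/{n}3.png',im); L.append(cv2.resize(im[y0:y1,x0:x1],(400,400),interpolation=2))
    p=viewer.camera_params(n); print(n,[np.round((np.array(proj(p,np.array(X)))-[x0,y0])*400/120,1) for X in ([.533,-.043,.09],[*o['tool_pos'][:2],o['tool_pos'][2]-.074])])
cv2.imwrite('pics/c3.png',np.hstack(L))
E
```

```text
clock: 5.92
tool_pos: [0.5338, -0.0425, 0.2153]
orientation: [179.9, 0.0, -74.3]
force: [-0.1, -0.6, -2.1]
opening: 0.0192
gripper_force: 30.0
clock: 6.33
tool_pos: [0.5346, -0.0421, 0.1769]
orientation: [-180.0, -0.0, -74.2]
force: [-0.5, -0.5, -0.9]
opening: 0.0194
gripper_force: 30.0
[ 0.53462649 -0.04206821  0.1768633 ]
scene [array([154.9, 241.3]), array([153. , 222.7])]
side [array([226.3, 301. ]), array([229.8, 276.4])]
```

View pics/c3.png

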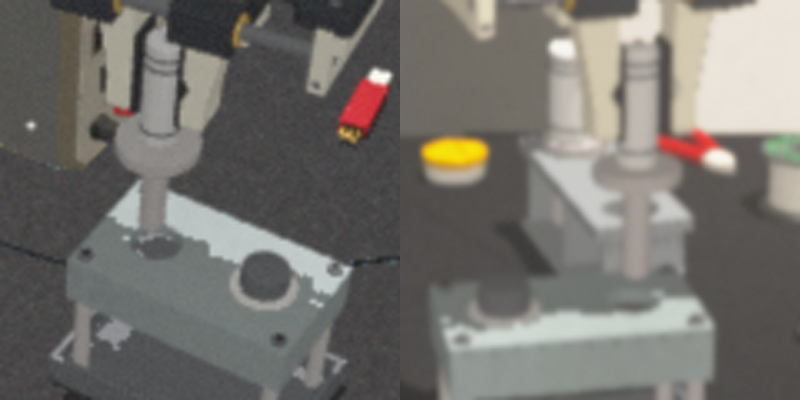

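The crops show the tip (scene crop about (152,230), side (637,278)) just above the bore mouth (scene (158,245), side (636,298)). It is aligned to about 2 mm, with a slight +y bias. I'll shift y by -2.5 mm and x by -1 mm, then lower carefully.

```bash

python3 -m pendant '[[-1,[0.002,0.0015,0],[0,0,0]],[-1,[0.002,0.0015,0.004],[0,0,0]],[-1,[0.002,0.0015,0.008],[0,0,0]],[-1,[0.002,0.0015,0.012],[0,0,0]],[-1,[0.002,0.0015,0.014],[0,0,0]],[-1,[0.002,0.0015,0.016],[0,0,0]],[-1,[0.002,0.0015,0.016],[0,0,0]],[-1,[0.002,0.0015,0.016],[0,0,0]]]'
python3 - <<'E'
from plant import sensors,viewer
from h import *
import cv2
o=sensors.get_obs(); print(o['tool_pos'],o['force'],o['moment'])
L=[]
for n,(x0,x1,y0,y1) in [('scene',(340,400,145,205)),('side',(310,370,240,300))]:
    im=viewer.snapshot(n)[:,:,::-1]; L.append(cv2.resize(im[y0:y1,x0:x1],(400,400),interpolation=2))
cv2.imwrite('pics/c4.png',np.clip(np.hstack(L)*1.5,0,255).astype(np.uint8))
E
```

```text
clock: 7.1
tool_pos: [0.533, -0.045, 0.1599]
orientation: [180.0, -0.0, -74.3]
force: [0.6, 0.2, -1.1]
opening: 0.0192
gripper_force: 30.0
[ 0.53304658 -0.0449565   0.15989408] [ 0.61174019  0.20165263 -1.09525412] [ 0.01942454  0.18450718 -0.01564224]
```

View pics/c4.png

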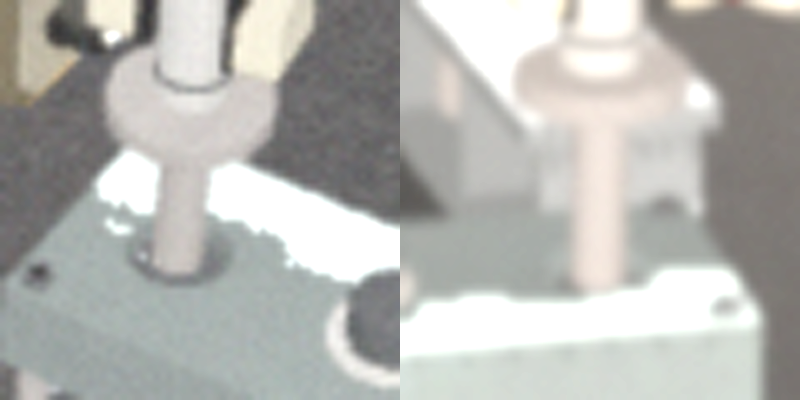

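The tip is inside the bore mouth, centred in both views (scene crop (180,270), side (597,285)). Now I press down.

```bash

python3 -m pendant '[[-1,[0,0,0.003],[0,0,0]],[-1,[0,0,0.006],[0,0,0]],[-1,[0,0,0.009],[0,0,0]],[-1,[0,0,0.012],[0,0,0]],[-1,[0,0,0.015],[0,0,0]]]'
python3 -m pendant '[[-1,[0,0,0.003],[0,0,0]],[-1,[0,0,0.006],[0,0,0]],[-1,[0,0,0.009],[0,0,0]],[-1,[0,0,0.012],[0,0,0]],[-1,[0,0,0.015],[0,0,0]]]'
```

```text
clock: 7.62
tool_pos: [0.5346, -0.045, 0.1472]
orientation: [-179.8, -0.1, -74.2]
force: [-2.8, 0.4, 14.1]
opening: 0.0195
gripper_force: 30.0
clock: 8.03
tool_pos: [0.5329, -0.0449, 0.1294]
orientation: [180.0, 0.0, -74.3]
force: [0.1, -0.3, -1.3]
opening: 0.0193
gripper_force: 30.0
```

Force rose to 14 N and then vanished, so the stub has been pushed through. Next I lower to the collar.

```bash

python3 -m pendant '[[-1,[0,0,0.004],[0,0,0]],[-1,[0,0,0.008],[0,0,0]],[-1,[0,0,0.011],[0,0,0]],[-1,[0,0,0.013],[0,0,0]],[-1,[0,0,0.014],[0,0,0]],[-1,[0,0,0.014],[0,0,0]],[-1,[0,0,0.014],[0,0,0]]]'
```

```text
clock: 8.62
tool_pos: [0.5332, -0.0449, 0.1161]
orientation: [-180.0, -0.0, -74.3]
force: [-0.6, -0.5, -0.6]
opening: 0.0195
gripper_force: 30.0
```

```bash

python3 -m pendant '[[-1,[0,0,0.001],[0,0,0]],[-1,[0,0,0.002],[0,0,0]],[-1,[0,0,0.003],[0,0,0]],[-1,[0,0,0.003],[0,0,0]],[-1,[0,0,0.003],[0,0,0]]]'
```

```text
clock: 9.03
tool_pos: [0.5333, -0.0449, 0.1139]
orientation: [-180.0, -0.0, -74.3]
force: [-2.6, 1.5, 6.5]
opening: 0.0193
gripper_force: 30.0
```

```bash

python3 -m pendant '[[-0.3,[0,0,0],[0,0,0]],[0,[0,0,0],[0,0,0]],[0.1,[0,0,0],[0,0,0]],[0.1,[0,0,0],[0,0,0]],[0.1,[0,0,0],[0,0,0]],[0.1,[0,0,0],[0,0,0]],[0.1,[0,0,0],[0,0,0]]]'
python3 -m pendant '[[0.1,[0,0,-0.01],[0,0,0]],[0.1,[0,0,-0.03],[0,0,0]],[0.1,[0,0,-0.06],[0,0,0]],[0.1,[0,0,-0.09],[0,0,0]],[0.1,[0,0,-0.12],[0,0,0]],[0.1,[0,0,-0.14],[0,0,0]],[0.1,[0,0,-0.14],[0,0,0]],[0.1,[0,0,-0.14],[0,0,0]],[0.1,[0,0,-0.14],[0,0,0]]]'
python3 - <<'E'
from plant import sensors,viewer
from h import *
import cv2
L=[]
for n,(x0,x1,y0,y1) in [('scene',(325,435,135,255)),('side',(265,375,230,350))]:
    im=viewer.snapshot(n)[:,:,::-1]; L.append(cv2.resize(im[y0:y1,x0:x1],(400,436),interpolation=2))
cv2.imwrite('pics/c5.png',np.clip(np.hstack(L)*1.4,0,255).astype(np.uint8))
E
```

```text
clock: 9.62
tool_pos: [0.5331, -0.0449, 0.113]
orientation: [180.0, 0.0, -74.3]
force: [-0.1, 0.1, 0.4]
opening: 0.0479
gripper_force: 0.0
clock: 10.37
tool_pos: [0.5327, -0.0449, 0.253]
orientation: [180.0, 0.0, -74.3]
force: [-0.0, -0.0, -0.5]
opening: 0.0481
gripper_force: 0.0
```

View pics/c5.png

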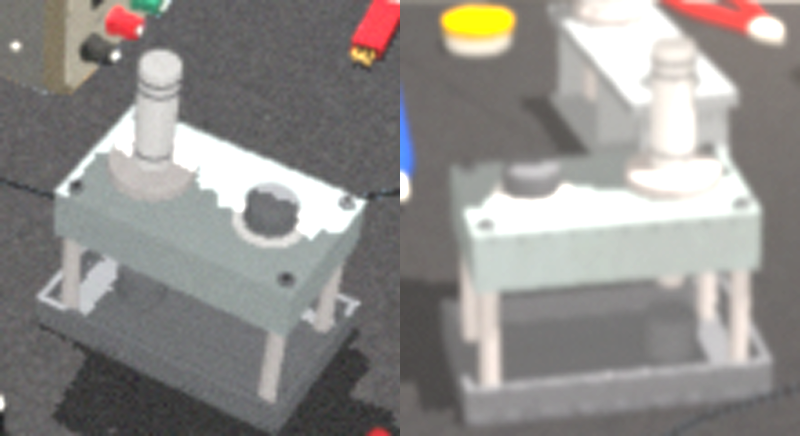

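The drift stands upright with its collar on the plate, and the stub is visible in the tray (side crop (670,335)).

```bash
python3 -m pendant '[[0.1,[0,0,0],[0,0,0]],[0.1,[0,0,0],[0,0,0]],[0.1,[0,0,0],[0,0,0]],[0.1,[0,0,0],[0,0,0]],[0.1,[0,0,0],[0,0,0]],[0.1,[0,0,0],[0,0,0]]]' | head -1; python3 -c "
from plant import workorder
print(workorder.close_job())"
```

```text
clock: 10.97
the job is handed in; nothing more can be done
None
```

I drove the stub out into the tray, left the slim drift standing released in the bore with its collar on the plate, and handed the job in at about 11 s; no verdict was returned.

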